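# Pop the carver's blade drawer with the release pin

### The arm

A 6-joint arm with a two-finger parallel gripper is mounted at the origin on the work surface. World frame = base frame: x ahead of the robot, y to its left, z up, the work surface at z = 0. Lengths are in mm, angles in rad, forces in N, time in s.
With the tool pointing down it reaches from about 350 to 875 mm from the base axis. Payload 4.2 kg.
Tool frame: the origin (TCP) lies on the mounting face of the last link; the fingertips stand 173 mm ahead of it and the grasp point (between the pads) lies r.hold_point_z ahead of it (r.hold_point_z is the distance from the TCP to the grasp point, in mm); z points along the fingers, y is the line along which they close (so a half turn about z gives the same grasp; the last joint's range is limited). The gripper opens to 85 mm and grips with 20 to 120 N. Pads are 22 mm wide; open, the fingers measure 114 mm over their backs; the gripper's body (76 mm by 85 mm) begins 54 mm behind the grasp point. The pads swing forward as they close: fully open they stand 13 mm farther back than shut.
Start: joints at [1.497, 0.385, 0.008, 0, -1.194, -0.259], TCP at [204.149, 590.697, 404.712] pointing down, gripper open.
Joint ranges: [-3.14, 3.14], [-1.21, 2.06], [-1.07, 1.41], [-3.16, 2.05], [-2.99, -0.16], [-3.1, 3.1]. Speed limits (rad/s): [2.79, 2.79, 3.14, 3.14, 3.14, 3.14].

### API

Orientations are given as [roll, pitch, yaw] about the fixed x, y, z axes, in that order (R = Rz(yaw) Ry(pitch) Rx(roll)).
In Python, from plant import r gives the robot as it stands.
- The arm moves only by the tool drive_tool, never from a script. Its argument "increments" is a list of rows, each a list of 2 entries, a list of its own where there are three numbers: the shift along the tool's x, y, z in m, then the turn about the tool's z in degrees. A call has 1 to 8 rows; each row shifts and turns the commanded pose from where the row before left it, along the tool's axes as they then stand; what a row does not reach is not made up. A row lasts 1/8 s, in which the tool goes at most 62.5 mm and 10.7 degrees, less where a joint would pass 70% of its speed; a pose out of reach is approached as far as the arm can. A call with a gripper value outside its range is refused whole. "jaw" is the gripper command: -1 is fully open, 1 is shut, values between are in proportion, set as the call begins (left out, the last holds). The fingers move at their own pace and stop on an object; "force" is the grip in N (left out, the last holds). Time passes only in rows, so rows that do not move let the fingers close. It gives the time, the measured TCP pose, the force, the opening and the grip force at its end, in the units of the state.
- r.observe(): the state, without advancing time (a new reading comes with each control period).
- r.read_camera(name): name is "scene" or "top" or "wrist"; returns a dict with "image" (480x640x3 uint8, red, green, blue), "fov_y" (degrees; the focal length in pixels is half the picture's height over the tangent of half this angle, whatever the lens; pixels are square), "cx", "cy" (the principal point, pixels), "extrinsics" (4x4, takes a point from world to camera coordinates). Camera axes: x right, y down, z forward; pixel columns grow to the right and rows downward; lengths in mm; the calibration is good to about 2 mm. A picture is of the moment at which its call begins. There is no depth.
- r.hand_in(): hands the job in; it is judged then, once.
Trained networks look in the newest picture that a camera, given by its name, has taken for a name from the list of things; names that differ only in an ending like _2 or _b are one class to them, and where a whole thing is asked for, a point or a joint stands for the part that bears it (a point fixed in the world has none). Each returns a list of dicts, best first, with "confidence" (0 to 1); they miss things now and then, are a little off and sometimes report something else, mostly with a low value. They report only what shows in the picture. A call takes as long as a camera call. They do not tell look-alikes from the thing itself.
- r.masks_of(camera, target): "pixels" (480x640 bool, what is visible of it) and "extent" ([left, top, width, height] as shares, 0 to 1, of the picture: columns of its width, rows of its height, round what is visible of it).
- r.mark_of(camera, target): "centre" ([column, row] as shares, 0 to 1, of the picture: columns of its width, rows of its height: a listed point, or the origin of a listed thing).
The state is a dict: "time": time; "qpos": joint angles; "qd": joint speeds; "joint_efforts": joint torques, N m; "tool_pos": TCP position; "ee_rot": TCP orientation; "ft_force": force on the tool from outside, world axes, zero at the start; "ft_torque": the same for the moment, N m; "grip_width": finger opening in mm; "finger_force": force on a finger pad.
Only numpy, scipy, OpenCV 4.12 (cv2) and the standard library are available. Lean on these libraries where they do the work, as an engineer would, in place of code of your own. Each camera call takes 0.05 s, during which the arm holds its last target. There are 200 camera calls.

### The job

Take the thin release pin out of the wooden tool stand and, holding it upright, push it down through the round hole in the lid of the green blade case until the hidden spring latch lets go and the drawer springs open. Then stand the pin back upright in its own hole in the stand and let go; leave the chisel where it stands.

Things in the scene. Friction and masses are not known exactly. Their poses are not given: they have to be found in the camera images.
- pin_grip (a point): Release pin: straight wooden handle 28 mm thick, 70 tall; below it a disc collar 40 mm wide, 6 thick; then a steel rod 6 mm thick, 80 long. Point: handle centre, 41 mm above collar underside, 121 above rod tip; z up. 0.08-0.17 kg. At the start upright and centred in one of the stand's two 26 mm through holes, collar resting on the stand's top, 95 mm above the table; either tool in either hole.
- chisel_grip (a point): Chisel, the stand's other tool (leave it): short bulbous wooden palm handle up to 40 mm thick on a 36 mm collar, flat blade 20 mm wide, 55 long below. Point on its axis, 40 mm above the stand's top, 25 mm below the handle's end. It stands 100 mm from the pin, along the stand (fixed wooden bridge 230 x 90 mm, 95 tall, top 12 thick). z up.
- case_hole (a point): Centre of the case's only hole, round, 26 mm wide, atop its level 6 mm lid, 100 mm above the table; z up. Case: fixed green steel box 240 x 200 mm, long along x; +x runs to the drawer end, 195 mm off (rear end 45 mm). A level latch plate 36 mm square lies 55 mm under the hole: moves at 3 N, trips 11 mm lower (6 N), may be pushed on until the pin's collar meets the lid (80 mm, 8 N); springs back.
- drawer (a joint): How far the case's drawer is out, in m: 0 shut, 0.06 fully out, along +x of case_hole, away from the hole. Held shut by the latch; once tripped its own spring drives it out within about half a second and it stays out. It need not be touched.
Not all that is in view belongs to the job. What is shaped like the part that bears pin_grip but red or white is not meant.

How it is judged:
By the outcome, as a careful person would: the job done as asked, in the order asked, and still so for the second after the job is handed in, with the robot touching nothing.
It also fails if it takes over 59 s, if anything falls off the work surface, if the arm or the gripper's body presses on something with over 40 N, if the wrist force passes 120 N, or if a joint passes its speed limit or range.

## Working session

There is one attempt and no reset: what is moved stays moved. The work goes in short steps, Python scripts to look and compute and a tool call to move; the robot and the scene stay as the last step left them, time stands still between calls to the robot, and variables do not carry over. Pictures are saved under pics/ and viewed, at most 10 in all, crops included, and the job is handed in when it is done.

Besides the shell and the picture viewer there is one more tool, called after "Emit:" as name(argument=value, ...), one argument or row to a line, values as JSON. drive_tool: Moves the arm, as the interface text tells. Its arguments: {"type":"object","properties":{"increments":{"type":"array"},"jaw":{"type":"number"},"force":{"type":"number"}},"required":["increments"]}

```bash
mkdir -p pics; ls; cat > h.py <<'E'
import numpy as np, cv2
from plant import r
def cam(n,save=None):
    c=r.read_camera(n)
    if save: cv2.imwrite('pics/'+save,c['image'][:,:,::-1])
    return c
def ray(c,u,v):
    f=240/np.tan(np.radians(c['fov_y'])/2); E=np.array(c['extrinsics']); R=E[:3,:3];t=E[:3,3]
    return -R.T@t, R.T@np.array([(u-c['cx'])/f,(v-c['cy'])/f,1])
def atz(c,u,v,z):
    o,d=ray(c,u,v); return o+d*(z-o[2])/d[2]
def proj(c,p):
    f=240/np.tan(np.radians(c['fov_y'])/2); q=np.array(c['extrinsics'])@np.append(p,1)
    return q[0]/q[2]*f+c['cx'],q[1]/q[2]*f+c['cy']
def tri(obs):
    A=0;b=0
    for c,u,v in obs:
        o,d=ray(c,u,v); d=d/np.linalg.norm(d); P=np.eye(3)-np.outer(d,d); A=A+P;b=b+P@o
    return np.linalg.solve(A,b)
E
python3 - <<'E'
from h import *
np.set_printoptions(precision=1,suppress=True)
s=r.observe();print(s,r.hold_point_z)
ims=[]
H={'pin_grip':136,'chisel_grip':135,'case_hole':100}
for n in('scene','top','wrist'):
    c=cam(n,n+'0.png');print(n,c['fov_y'],c['cx'],c['cy'],ray(c,320,240))
    for t in H:
        for m in r.mark_of(n,t):
            u,v=m['centre'][0]*640,m['centre'][1]*480
            print(t,round(m['confidence'],2),round(u),round(v),atz(c,u,v,H[t]))
E
```

```text
pics
{'time': 0.0, 'qpos': array([ 1.5,  0.4,  0. , -0. , -1.2, -0.3]), 'qd': array([ 0.,  0.,  0., -0.,  0.,  0.]), 'joint_efforts': array([ -0. , -39.2,  18.8,   4.2,  -0. ,  -0. ]), 'tool_pos': array([204.1, 590.5, 403.6]), 'ee_rot': array([ 3.1, -0. , -0.3]), 'ft_force': array([-0.1, -0.3, -1.5]), 'ft_torque': array([-0.1,  0. , -0. ]), 'finger_force': 0.0, 'grip_width': 85.49942621072883} 154.70000000000002
scene 48.49812919749411 319.0944802896556 241.14702761755922 (array([1273.6, -409.3,  926.1]), array([-0.6,  0.4, -0.7]))
pin_grip 0.93 389 188 [541.1 286.9 136. ]
pin_grip 0.6 351 176 [452.1 242.1 136. ]
pin_grip 0.57 428 175 [557.1 399.2 136. ]
chisel_grip 0.67 365 211 [572.9 190.3 135. ]
case_hole 0.64 209 264 [ 482.5 -163.9  100. ]
top 49.30098146059994 329.67364586041873 239.33860275486 (array([ 418.1,   66.1, 1304.6]), array([ 0.1,  0. , -1. ]))
pin_grip 0.74 235 290 [428.3 257.3 136. ]
pin_grip 0.59 223 238 [545.7 284.6 136. ]
pin_grip 0.52 165 240 [543.  413.4 136. ]
chisel_grip 0.83 269 227 [569.8 182.9 135. ]
case_hole 0.95 418 263 [ 487.4 -158.2  100. ]
wrist 59.51986844745636 316.9020446013907 233.94686273905495 (array([278.8, 564.6, 372.5]), array([-0.3,  0.1, -0.9]))
```

View pics/scene0.png

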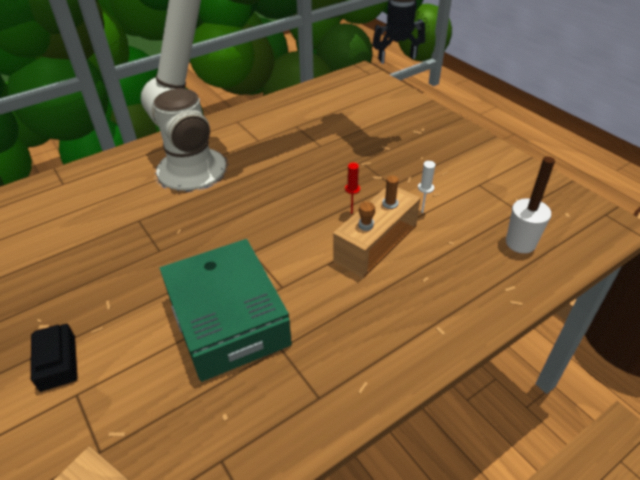

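View pics/top0.png

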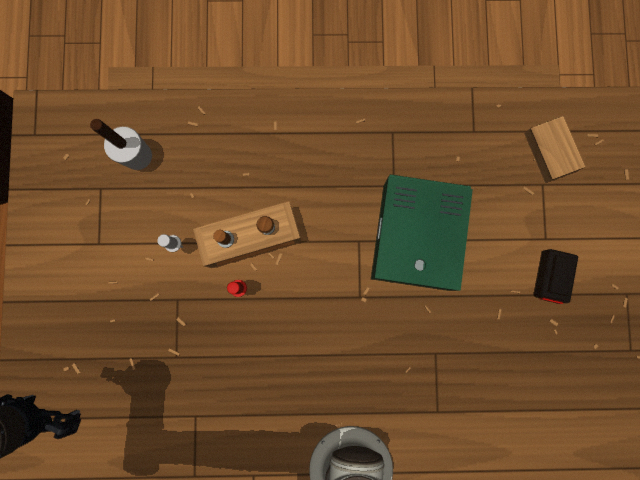

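Handle-like candidates are the wooden straight pin at scene (389,188) / top (223,238), the red pin at scene (351,176), the white pin at scene (428,175) and the chisel at scene (365,211). The straight-handled wooden tool in the stand's far hole is the one I want. I'll check it in a close crop.

```bash
python3 - <<'E'
from h import *
np.set_printoptions(precision=2,suppress=True)
s=r.observe();print(s['qpos'],s['ee_rot'])
cs={n:cam(n) for n in('scene','top')}
D={}
for n in cs:
    for t in('pin_grip','chisel_grip','case_hole'):
        D[n,t]=[(m['centre'][0]*640,m['centre'][1]*480) for m in r.mark_of(n,t)]
import itertools
for t in('pin_grip','chisel_grip','case_hole'):
    for a,b in itertools.product(D['scene',t],D['top',t]):
        p=tri([(cs['scene'],*a),(cs['top'],*b)]);e=np.hypot(*(np.array(proj(cs['top'],p))-b))
        if e<4: print(t,np.round(a),np.round(b),p,round(e,1))
m=r.masks_of('top','drawer');print([(x['extent'],x['confidence']) for x in m])
i=cs['scene']['image'][140:290,320:460,::-1];j=cs['scene']['image'][230:390,150:300,::-1]
a=cv2.resize(i,(400,430),interpolation=3);b=cv2.resize(j,(400,430),interpolation=3);cv2.imwrite('pics/crop.png',np.hstack([a,b]))
E
```

```text
[ 1.5   0.38  0.01 -0.   -1.19 -0.26] [ 3.14  0.   -0.33]
pin_grip [391. 190.] [223. 236.] [550.46 284.84 136.19] 0.3
pin_grip [354. 178.] [231. 293.] [424.56 272.24 100.27] 0.6
pin_grip [427. 174.] [166. 243.] [536.99 416.2  117.63] 0.2
chisel_grip [362. 209.] [270. 226.] [571.07 180.48 144.79] 0.4
case_hole [211. 265.] [419. 265.] [ 482.54 -160.56   95.37] 0.7
[([0.6128, 0.3602, 0.1272, 0.0321], 0.65)]
```

View pics/crop.png

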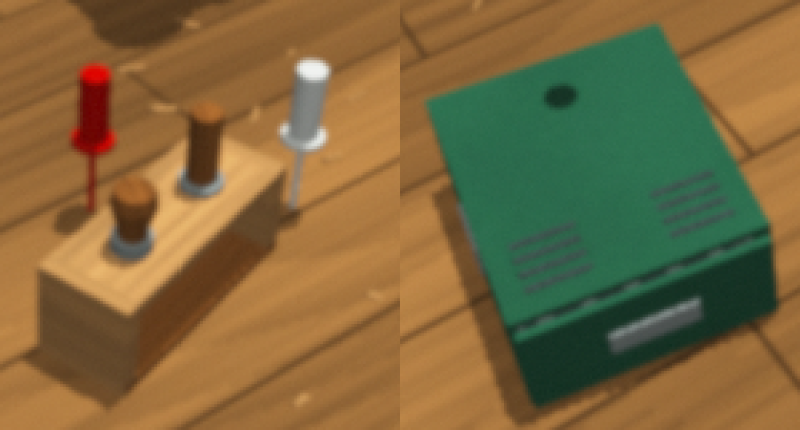

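The crop confirms it: straight-handled wooden pin at scene (390,190) in the stand, bulbous chisel at (364,210). The red and white pins stand off the stand, and the case hole is at (210,265). I'll turn the tool so it closes across the stand, with the jaws partly closed.

Emit:
drive_tool(
  increments=[
    [[0, 0, 0], 9.8],
    [[0, 0, 0], 9.8],
    [[0, 0, 0], 9.8],
    [[0, 0, 0], 9.8],
    [[0, 0, 0], 9.8],
    [[0, 0, 0], 9.8],
    [[0, 0, 0], 0],
  ],
  jaw=-0.6,
  force=60,
)

```text
time: 1.92
tool_pos: [204.2, 590.7, 404.7]
ee_rot: [3.142, 0.0, -1.357]
ft_force: [-0.1, 1.1, -0.8]
grip_width: 68.4
finger_force: 0.0
```

```bash
cat >> h.py <<'E'
from scipy.spatial.transform import Rotation as Ro
def need(p,up=0):
    "tool-frame shift (mm) to bring the grasp point to p"
    s=r.observe();R=Ro.from_euler('xyz',s['ee_rot']).as_matrix()
    g=s['tool_pos']+R@[0,0,r.hold_point_z]
    return g,R.T@(np.array(p)-g)
E
python3 - <<'E'
from h import *
np.set_printoptions(precision=3,suppress=True)
s=r.observe();print(s['tool_pos'],s['ee_rot'],s['qpos'],s['grip_width'],r.hold_point_z)
print(need([548,285,249]))
E
```

```text
[204.158 590.677 404.718] [ 3.142  0.    -1.357] [ 1.497  0.385  0.008 -0.    -1.194 -1.283] 68.35452640572585 154.70000000000002
(array([204.156, 590.679, 250.018]), array([ 371.664, -271.174,    1.009]))
```

Emit:
drive_tool(
  increments=[
    [[0.0465, -0.034, 0], 0],
    [[0.0465, -0.034, 0], 0],
    [[0.0465, -0.034, 0], 0],
    [[0.0465, -0.034, 0], 0],
    [[0.0465, -0.034, 0], 0],
    [[0.0465, -0.034, 0], 0],
    [[0.0465, -0.034, 0], 0],
    [[0.0465, -0.034, 0], 0],
  ],
)

```text
time: 2.92
tool_pos: [549.5, 282.8, 405.0]
ee_rot: [-3.141, 0.0, -1.356]
ft_force: [0.9, 0.4, 1.1]
grip_width: 68.4
finger_force: 0.0
```

Emit:
drive_tool(
  increments=[
    [[0, 0, 0], 0],
    [[0, 0, 0], 0],
  ],
)

```text
time: 3.18
tool_pos: [548.3, 284.0, 404.5]
ee_rot: [3.141, 0.0, -1.358]
ft_force: [-0.8, -0.1, 0.3]
grip_width: 68.2
finger_force: 0.0
```

```bash
python3 - <<'E'
from h import *
np.set_printoptions(precision=3,suppress=True)
s=r.observe();print(s['tool_pos'],s['ee_rot'])
c=cam('wrist','w1.png')
for t in('pin_grip','chisel_grip'):
    for m in r.mark_of('wrist',t):
        u,v=m['centre'][0]*640,m['centre'][1]*480
        print(t,round(m['confidence'],2),round(u),round(v),atz(c,u,v,136))
print(proj(c,[548,285,171]),proj(c,[548,285,136]),proj(c,[548,285,95]))
E
```

```text
[548.266 284.027 404.514] [ 3.141  0.    -1.358]
pin_grip 0.91 500 227 [443.483 254.59  136.   ]
pin_grip 0.89 292 399 [539.745 400.731 136.   ]
pin_grip 0.72 317 242 [547.098 286.855 136.   ]
chisel_grip 0.96 305 60 [574.123 189.889 136.   ]
(np.float64(315.7458623229408), np.float64(260.80560926048776)) (np.float64(315.8487727747194), np.float64(238.93272882761573)) (np.float64(315.9391733559135), np.float64(219.71873190751373))
```

View pics/w1.png

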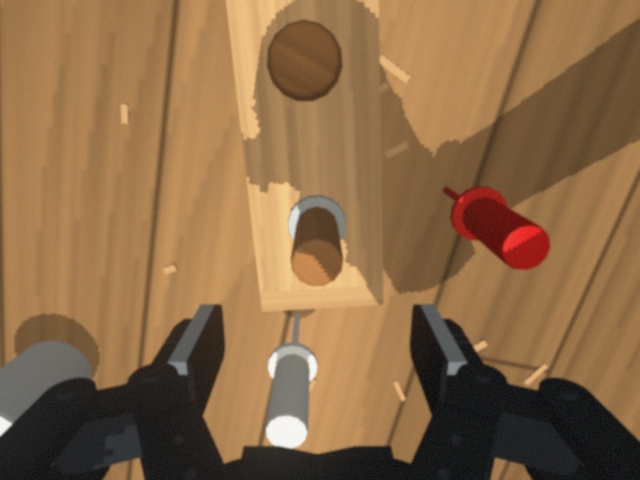

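The wrist view shows the pin's top at (317,261), where I predicted (316,261). The white pin at (287,430) and red pin at (525,247) are clear of the fingers' path. I'll descend and grip.

Emit:
drive_tool(
  increments=[
    [[-0.0015, 0, 0.02], 0],
    [[0, 0, 0.03], 0],
    [[0, 0, 0.03], 0],
    [[0, 0, 0.02], 0],
    [[0, 0, 0.012], 0],
    [[0, 0, 0], 0],
    [[0, 0, 0], 0],
  ],
)

```text
time: 4.2
tool_pos: [548.1, 286.1, 293.8]
ee_rot: [-3.14, 0.001, -1.358]
ft_force: [0.6, -0.3, 0.4]
grip_width: 68.2
finger_force: 0.0
```

Emit:
drive_tool(
  increments=[
    [[0, 0, 0], 0],
    [[0, 0, 0], 0],
    [[0, 0, 0], 0],
    [[0, 0, 0], 0],
    [[0, 0, 0], 0],
    [[0, 0, 0], 0],
    [[0, 0, 0], 0],
    [[0, 0, 0], 0],
  ],
  jaw=1,
  force=60,
)

```text
time: 5.2
tool_pos: [548.1, 285.7, 293.5]
ee_rot: [-3.14, 0.0, -1.359]
ft_force: [-1.0, -0.5, 5.2]
grip_width: 26.8
finger_force: 58.9
```

Emit:
drive_tool(
  increments=[
    [[0, 0, -0.01], 0],
    [[0, 0, -0.02], 0],
    [[0, 0, -0.03], 0],
    [[0, 0, -0.03], 0],
    [[0, 0, -0.03], 0],
    [[0, 0, -0.01], 0],
    [[0, 0, 0], 0],
    [[0, 0, 0], 0],
  ],
)

```text
time: 6.2
tool_pos: [547.7, 285.5, 420.8]
ee_rot: [3.138, -0.001, -1.359]
ft_force: [0.8, -0.4, -1.8]
grip_width: 27.1
finger_force: 59.1
```

```bash
python3 - <<'E'
from h import *
np.set_printoptions(precision=3,suppress=True)
s=r.observe();print(s['tool_pos'],s['ee_rot'],s['qpos'],s['ft_force'])
c=cam('scene');d=cam('wrist')
a=c['image'][60:300,130:480,::-1];a=cv2.resize(a,(700,480),interpolation=3)[:, :400]
cv2.imwrite('pics/lift.png',np.hstack([cv2.resize(c['image'][100:250,300:460,::-1],(400,375)),cv2.resize(d['image'][:,:,::-1],(400,375))]))
# hole centre from dark pixels in scene
g=c['image'].astype(int)[245:285,185:235].sum(2);m=g<np.percentile(g,3)+30
v,u=np.nonzero(m);print(u.mean()+185,v.mean()+245,len(u),atz(c,u.mean()+185,v.mean()+245,100))
print(need([484,-160,264]))
E
```

```text
[547.692 285.521 420.817] [ 3.138 -0.001 -1.359] [ 0.742  0.363  0.016 -0.001 -1.227 -0.53 ] [ 0.84  -0.402 -1.782]
209.8148148148148 265.48148148148147 81 [ 486.446 -163.513  100.   ]
(array([547.457, 285.311, 266.347]), array([422.044, 155.57 ,   3.3  ]))
```

View pics/lift.png

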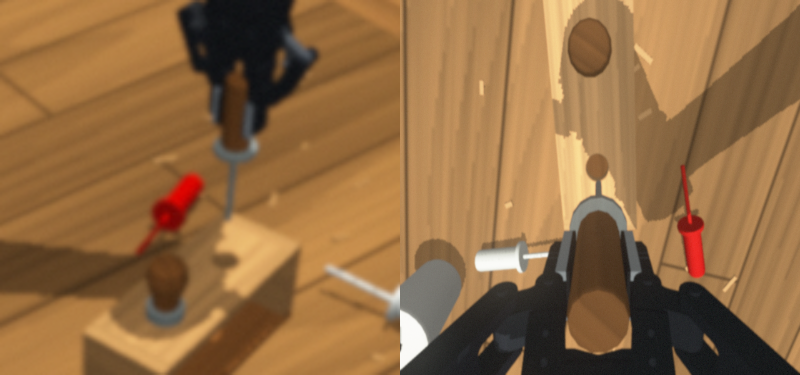

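The pin is held upright, with rod and collar clear of the stand. The free-standing red and white look-alikes now lie on the table, away from the job. I'll raise over the chisel's height and cross to the case.

Emit:
drive_tool(
  increments=[
    [[0, 0, -0.03], 0],
    [[0.03, 0.011, 0], 0],
    [[0.056, 0.0205, 0], 0],
    [[0.056, 0.0205, 0], 0],
    [[0.056, 0.0205, 0], 0],
    [[0.056, 0.0205, 0], 0],
    [[0.056, 0.0205, 0], 0],
    [[0.056, 0.0205, 0], 0],
  ],
)

```text
time: 7.3
tool_pos: [493.2, -102.1, 452.2]
ee_rot: [3.141, 0.0, -1.359]
ft_force: [0.4, 0.4, -0.4]
grip_width: 26.5
finger_force: 59.2
```

Emit:
drive_tool(
  increments=[
    [[0.0374, 0.0131, 0], 0],
    [[0.02, 0.007, 0], 0],
    [[0, 0, 0.02], 0],
    [[0, 0, 0], 0],
    [[0, 0, 0], 0],
  ],
)

```text
time: 7.92
tool_pos: [486.5, -160.6, 433.0]
ee_rot: [3.142, -0.0, -1.358]
ft_force: [0.4, 0.6, -0.4]
grip_width: 27.1
finger_force: 59.2
```

```bash
python3 - <<'E'
from h import *
np.set_printoptions(precision=3,suppress=True)
s=r.observe();print(s['tool_pos'],s['ee_rot'],s['ft_force'],need([486,-161,264]))
for n in('wrist','top','scene'):
    c=cam(n,n+'2.png')
    for m in r.mark_of(n,'case_hole'):
        u,v=m['centre'][0]*640,m['centre'][1]*480
        print(n,round(m['confidence'],2),round(u),round(v),atz(c,u,v,100))
    if n=='wrist':
      g=need([0,0,0])[0];print(proj(c,[486,-161,100]),proj(c,g-[0,0,41+3]),proj(c,g-[0,0,123]))
E
```

```text
[ 486.525 -160.555  432.976] [ 3.142 -0.    -1.358] [ 0.421  0.636 -0.369] (array([ 486.529, -160.625,  278.276]), array([ 0.249,  0.595, 14.276]))
wrist 0.61 320 209 [ 483.806 -161.751  100.   ]
(np.float64(316.888005353846), np.float64(209.34759328168613)) (np.float64(315.12210814198295), np.float64(289.0671448044546)) (np.float64(315.57034188989434), np.float64(233.06873361557174))
top 0.84 421 268 [ 474.716 -163.892  100.   ]
scene 0.9 209 263 [ 478.733 -161.109  100.   ]
```

View pics/wrist2.png

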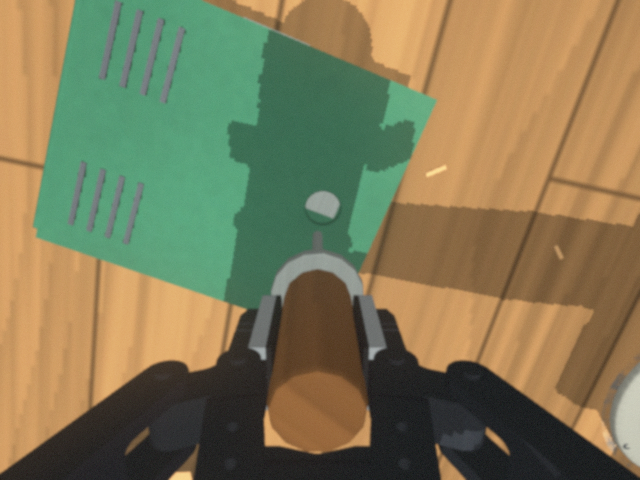

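The hole is at (322,207) and the rod tip at (319,232). The tip will land about 2 mm from centre, with 10 mm of clearance. I'll nudge it over and descend to just above the latch plate.

Emit:
drive_tool(
  increments=[
    [[0.0015, 0.002, 0.02], 0],
    [[0, 0, 0.025], 0],
    [[0, 0, 0.025], 0],
    [[0, 0, 0.02], 0],
    [[0, 0, 0.01], 0],
    [[0, 0, 0], 0],
  ],
)

```text
time: 8.98
tool_pos: [484.7, -162.5, 332.5]
ee_rot: [3.141, 0.0, -1.359]
ft_force: [0.8, 0.0, 0.0]
grip_width: 26.7
finger_force: 59.2
```

Emit:
drive_tool(
  increments=[
    [[0, 0, 0.006], 0],
    [[0, 0, 0.006], 0],
    [[0, 0, 0.006], 0],
    [[0, 0, 0.004], 0],
    [[0, 0, 0.003], 0],
    [[0, 0, 0], 0],
    [[0, 0, 0], 0],
    [[0, 0, 0], 0],
  ],
)

```text
time: 9.98
tool_pos: [484.9, -162.6, 308.0]
ee_rot: [-3.141, -0.0, -1.359]
ft_force: [0.1, -0.6, 4.4]
grip_width: 26.3
finger_force: 59.6
```

```bash
python3 - <<'E'
from h import *
s=r.observe();print(s['tool_pos'],s['ft_force'])
c=cam('scene');d=cam('top')
cv2.imwrite('pics/press.png',np.hstack([cv2.resize(c['image'][200:420,130:330,::-1],(400,440),interpolation=3),cv2.resize(d['image'][130:310,340:504,::-1],(400,440),interpolation=3)]))
E
```

```text
[ 484.87024971 -162.59162477  308.01355341] [ 0.14215871 -0.61773854  4.35200549]
```

View pics/press.png

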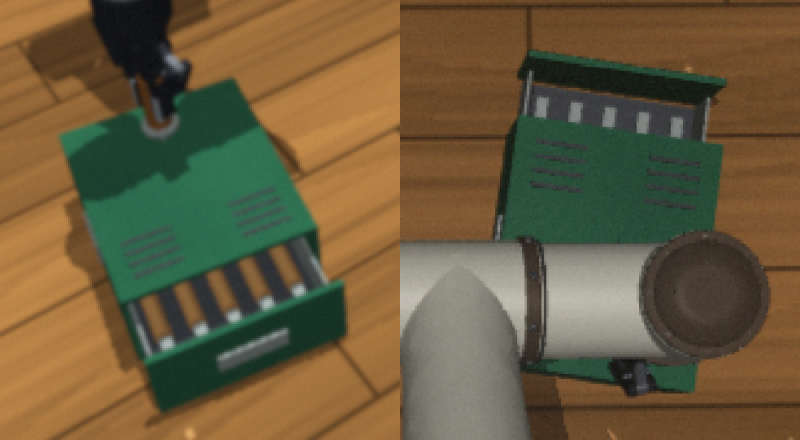

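The drawer is out. I'll withdraw upward and go back over the stand's hole.

Emit:
drive_tool(
  increments=[
    [[0, 0, -0.02], 0],
    [[0, 0, -0.03], 0],
    [[0, 0, -0.03], 0],
    [[0, 0, -0.03], 0],
    [[0, 0, -0.03], 0],
    [[0, 0, -0.005], 0],
    [[-0.02, -0.0075, 0], 0],
    [[-0.04, -0.0147, 0], 0],
  ],
)

```text
time: 11.08
tool_pos: [493.3, -99.3, 450.3]
ee_rot: [3.137, 0.002, -1.362]
ft_force: [0.9, 0.4, -1.8]
grip_width: 26.8
finger_force: 59.1
```

Emit:
drive_tool(
  increments=[
    [[-0.055, -0.02, 0], 0],
    [[-0.055, -0.02, 0], 0],
    [[-0.055, -0.02, 0], 0],
    [[-0.055, -0.02, 0], 0],
    [[-0.055, -0.02, 0], 0],
    [[-0.05, -0.018, 0], 0],
    [[-0.03, -0.012, 0], 0],
    [[-0.01, -0.004, 0], 0],
  ],
)

```text
time: 12.08
tool_pos: [547.8, 287.7, 449.3]
ee_rot: [3.136, -0.002, -1.357]
ft_force: [0.2, -0.1, -1.6]
grip_width: 26.9
finger_force: 59.1
```

Emit:
drive_tool(
  increments=[
    [[0, 0, 0.02], 0],
    [[0, 0, 0], 0],
    [[0, 0, 0], 0],
  ],
)

```text
time: 12.45
tool_pos: [548.1, 285.1, 432.8]
ee_rot: [3.141, -0.001, -1.36]
ft_force: [-1.1, -0.7, -0.8]
grip_width: 27.1
finger_force: 59.2
```

```bash
python3 - <<'E'
from h import *
np.set_printoptions(precision=3,suppress=True)
s=r.observe();print(s['tool_pos'],s['ee_rot'],s['ft_force'],need([548,285.6,264])[1])
c=cam('wrist','w3.png')
g=need([0,0,0])[0];print(proj(c,[548,285.6,95]),proj(c,g-[0,0,123]))
d=cam('scene');cv2.imwrite('pics/w3s.png',np.hstack([cv2.resize(c['image'][100:340,200:440,::-1],(400,400)),cv2.resize(d['image'][120:280,310:470,::-1],(400,400))]))
E
```

```text
[548.131 285.122 432.767] [ 3.141 -0.001 -1.36 ] [-1.094 -0.718 -0.777] [-0.582 -0.031 14.067]
(np.float64(316.0227405873966), np.float64(208.8209028205226)) (np.float64(315.59192670236007), np.float64(233.16874998514788))
```

View pics/w3s.png

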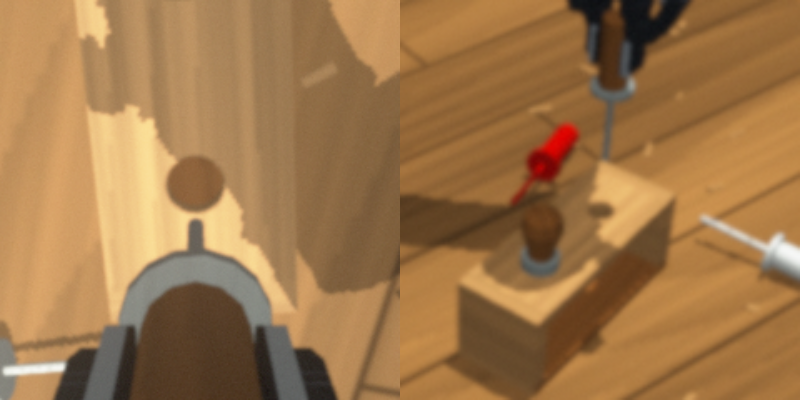

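The stand's hole is at about (317,210) and the rod tip at (317,233). They line up, so I'll lower.

Emit:
drive_tool(
  increments=[
    [[0, 0, 0.02], 0],
    [[0, 0, 0.03], 0],
    [[0, 0, 0.03], 0],
    [[0, 0, 0.03], 0],
    [[0, 0, 0.018], 0],
    [[0, 0, 0.006], 0],
    [[0, 0, 0.003], 0],
    [[0, 0, 0], 0],
  ],
)

```text
time: 13.55
tool_pos: [548.2, 285.8, 296.6]
ee_rot: [-3.14, 0.001, -1.359]
ft_force: [-0.7, 0.9, -1.2]
grip_width: 26.9
finger_force: 59.2
```

Emit:
drive_tool(
  increments=[
    [[0, 0, 0.001], 0],
    [[0, 0, 0.001], 0],
    [[0, 0, 0], 0],
    [[0, 0, 0], 0],
  ],
)

```text
time: 14.05
tool_pos: [548.0, 285.8, 293.8]
ee_rot: [-3.141, 0.0, -1.359]
ft_force: [0.2, 0.7, -0.7]
grip_width: 26.7
finger_force: 59.2
```

Emit:
drive_tool(
  increments=[
    [[0, 0, 0.001], 0],
    [[0, 0, 0], 0],
    [[0, 0, 0], 0],
  ],
)

```text
time: 14.42
tool_pos: [548.0, 285.8, 293.4]
ee_rot: [-3.141, 0.0, -1.359]
ft_force: [-2.6, -0.4, 6.4]
grip_width: 26.6
finger_force: 59.8
```

Contact: the collar is on the stand. I'll release and rise.

Emit:
drive_tool(
  increments=[
    [[0, 0, 0], 0],
    [[0, 0, 0], 0],
    [[0, 0, 0], 0],
    [[0, 0, 0], 0],
    [[0, 0, 0], 0],
    [[0, 0, 0], 0],
  ],
  jaw=-0.6,
)

```text
time: 15.18
tool_pos: [548.0, 285.8, 292.7]
ee_rot: [-3.142, 0.0, -1.359]
ft_force: [1.1, 1.3, 0.2]
grip_width: 68.0
finger_force: 0.0
```

Emit:
drive_tool(
  increments=[
    [[0, 0, -0.01], 0],
    [[0, 0, -0.02], 0],
    [[0, 0, -0.03], 0],
    [[0, 0, -0.03], 0],
    [[0, 0, -0.03], 0],
    [[0, 0, -0.02], 0],
    [[0, 0, 0], 0],
    [[0, 0, 0], 0],
  ],
)

```text
time: 16.18
tool_pos: [547.7, 285.6, 432.0]
ee_rot: [3.14, -0.0, -1.359]
ft_force: [0.6, -0.3, -0.7]
grip_width: 68.3
finger_force: 0.0
```

```bash
python3 - <<'E'
from h import *
s=r.observe();print(s['tool_pos'],s['ft_force'],s['grip_width'])
c=cam('wrist');d=cam('scene');cv2.imwrite('pics/end.png',np.hstack([cv2.resize(c['image'][:,:,::-1],(400,400)),cv2.resize(d['image'][130:390,150:450,::-1],(400,400))]))
E
```

```text
[547.71913116 285.6119844  431.95248558] [ 0.57726031 -0.28778935 -0.69059906] 68.31376550490862
```

View pics/end.png

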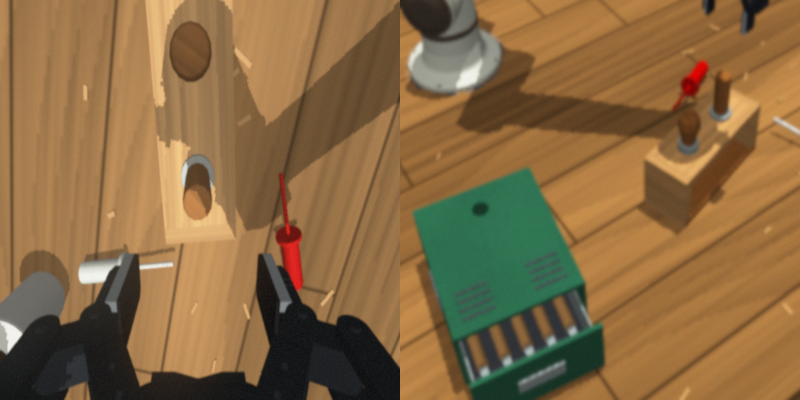

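The pin stands upright in its hole, the chisel is untouched, the drawer is out, and the gripper is clear.

```bash
python3 -c "
from plant import r
print(r.hand_in())"
```

```text
the job is handed in; nothing more can be done
None
```

The job is done and handed in at about 16 s: the pin tripped the latch, the drawer sprang open, the pin stands back upright in its own hole and the chisel was not touched; the free-standing red and white look-alike pins fell over on the table while I was gripping and lifting the pin (cause unknown).

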